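Bring the salt round and point it out

ROBOT

A 7-joint arm with a two-finger parallel gripper is mounted at the origin on the work surface. World frame = base frame: x ahead of the robot, y to its left, z up, the work surface at z = 0. Lengths are in m, angles in rad, forces in N, time in s.
With the tool pointing down it reaches from about 0.425 to 0.925 m from the base axis. Payload 6.8 kg.
Tool frame: the origin (TCP) lies midway between the tips of the shut fingers; the grasp point (between the pads) lies 19 mm behind it; y points along the fingers, z is the direction in which the jaws open and shut, and the axes are right-handed (so a half turn about y gives the same grasp; the last joint's range is limited). The gripper opens to 85 mm and grips with 20 to 120 N. Pads are 22 mm wide; open, the fingers measure 114 mm over their backs; the gripper's body (76 mm by 85 mm) begins 54 mm behind the grasp point. The pads swing forward as they close: fully open they stand 13 mm farther back than shut.
Start: joints at [1.02, 0.477, 0.022, 1.555, -0.011, 1.109, -0.083], TCP at [0.289, -0.61, 0.231] pointing down, gripper open.
Joint ranges: [-2.96, 2.96], [-0.34, 2.1], [-1.41, 1.46], [0.24, 2.44], [-1.37, 4.51], [0.17, 1.92], [-2.96, 2.96]. Speed limits (rad/s): [2.39, 2.39, 3.14, 3.14, 3.14, 3.14, 3.14].

INTERFACE

Orientations are given as a 3x3 rotation matrix whose columns are the frame's x, y, z axes.
In Python, from bench import robot, eyes, order gives the robot as it stands.
- The arm moves only by the tool servo_tool, never from a script. Its argument "increments" is text: rows parted by semicolons, each of 5 numbers parted by spaces: the shift along the world's x, y, z in m, then the turn about the world's z in rad, then the finger opening in m, from 0 to 0.0854. A call has 1 to 20 rows; each row is the pose to reach, as a shift and turn from the pose measured when the call began; what a row does not reach only later rows make up. A row lasts 1/10 s, in which the tool goes at most 50 mm and 8.59 degrees, less where a joint would pass 70% of its speed; a pose out of reach is approached as far as the arm can. A call with a gripper value outside its range is refused whole. The fingers move at their own pace and stop on an object; "squeeze" is the grip in N (left out, the last holds). Time passes only in rows, so rows that repeat a pose let the fingers close. It gives the time, the measured TCP pose, the force and the opening at its end, in the units of the state.
- robot.observe(): the state, without advancing time (a new reading comes with each control period).
- eyes.read_camera(name): name is "scene" or "side" or "wrist"; returns a dict with "image" (384x512x3 uint8, blue, green, red), "depth" (384x512 float32, m along the optical axis (not along the pixel's ray), 0 where there is no reading), "mtx" (3x3 intrinsics, pixels), "R" (3x3) and "t" (3): a world point X has camera coordinates R X + t; the wrist camera has in their place "T_tool_cam" (4x4, takes a point from camera to tool coordinates, whose origin is the TCP and whose axes are the tool frame's). Camera axes: x right, y down, z forward; pixel columns grow to the right and rows downward; lengths in m; the calibration is good to about 2 mm. A picture is of the moment at which its call begins: read the wrist's pose just before it.
- order.finish_job(): hands the job in, once; it reports no verdict.
The state is a dict: "time_s": time; "qpos": joint angles; "dq": joint speeds; "tau": joint torques, N m; "tool_pos": TCP position; "eef_rot": TCP orientation; "contact_force": force on the tool from outside, world axes, zero at the start; "torque": the same for the moment, N m; "finger_gap": opening from 0.0 (shut) to 1.0 (fully open).
Only numpy, scipy, OpenCV 4.12 (cv2) and the standard library are available. Lean on these libraries where they do the work, as an engineer would, in place of code of your own. Each camera call takes 0.05 s, during which the arm holds its last target.

TASK

The cook, standing at the open edge of the counter across from the robot, asks where the salt is. Push the lazy susan gently round by its rim until the salt pig stands at the cook's side, the side straight away from the robot, and let the turntable come to rest there; then point at the salt pig from just above, fingertips a few centimetres over its top, stay there for three seconds and finish still pointing. Never touch or lift the salt pig, spice jar or cup on the turntable, do not spin, press or grip the turntable hard, and leave the processor bowl and spatula where they are.

Things in the scene. Friction and masses are not known exactly. Their poses are not given: they have to be found in the camera images.
- foot: the lazy susan's fixed foot, a white melamine disc 184 mm across and 12 mm thick under the turntable, standing on the counter. Its origin is the centre of its underside, on the turntable's upright axis, at counter height; its axes are the world's: +x points away from the robot, to the cook's side
- platter: the turning white melamine platter, 270 mm across, swivels freely either way, over a full turn (about 1 N at the rim; coasts a degree or two). Origin: centre of its underside, 18 mm above the counter; z up. Flat floor 12 mm thick (top 30 mm above the counter) out to the edge; raised rim 8 mm thick, 22 mm high (top at 52 mm), middle radius 131 mm, in three arcs with three gaps between
- gap0 (a point): middle of a gap in the rim, on the platter floor (30 mm above the counter) at the rim's middle radius; turns with the platter, 60 degrees counter-clockwise of its x axis. The free gap is 58 mm wide along the edge; a fingertip let down into it can push sideways against the round end of the rim to turn the platter. The gaps lie between the standing things
- gap1 (a point): middle of the rim gap at 180 degrees, otherwise as gap0
- gap2 (a point): middle of the rim gap at 300 degrees, otherwise as gap0
- pig: the salt pig, loose on the platter, centre about 65 mm from the turntable's axis: a steel ball-shaped pot 80 mm across and 82 mm tall on a small round foot 58 mm across, with one wide round mouth 56 mm across in its side that looks outward and up. Origin at the centre of its underside; z up; the mouth faces its +x, away from the turntable's axis
- pig_top (a point): the highest point of the salt pig, over the centre of its foot, 82 mm above its underside (112 mm above the counter)
- jar: the spice jar, loose on the platter: a glass jar 46 mm across and 78 mm tall with a steel screw lid. Origin at the centre of its underside
- cup: the cup, loose on the platter: white ceramic without a handle, 72 mm across the rim and 66 mm tall. Origin at the centre of its underside
- bowl: the clear plastic bowl of a mini food processor, loose on the counter to the left or right of the lazy susan: 130 mm across, 110 mm tall, with a drive stem in the middle and a handle that reaches 107 mm from its centre along its +x. Origin at the centre of its underside
- spatula: the orange silicone mini spatula, lying loose on the counter on the other side of the lazy susan: 230 mm long, 40 mm wide and 10 mm thick, along its x (blade to +x). Origin about the middle of its length, on its underside

How it is judged:
By the outcome, as a careful person would: the job done as asked, in the order asked, and still so for the second after the job is handed in, with the robot touching nothing.
It also fails if it takes over 64 s, if anything falls off the work surface, if the arm or the gripper's body presses on something with over 40 N, if the wrist force passes 120 N, or if a joint passes its speed limit or range.

## Working session

There is one attempt and no reset: what is moved stays moved. The work goes in short steps, Python scripts to look and compute and a tool call to move; the robot and the scene stay as the last step left them, time stands still between calls to the robot, and variables do not carry over. Pictures are saved under pics/ and viewed, and the job is handed in when it is done.

Besides the shell and the picture viewer there is one more tool, called as name(argument=value, ...), one argument or row to a line, values as JSON. servo_tool: Moves the arm, as the interface text tells. Its arguments: {"type":"object","properties":{"increments":{"type":"string"},"squeeze":{"type":"number"}},"required":["increments"]}

```bash
mkdir -p pics; ls
cat > h.py <<'E'
import numpy as np, cv2
from bench import robot, eyes, order
def cam(n):
    c=eyes.read_camera(n); return c
def pts(c,R=None,t=None):
    d=c["depth"]; K=np.array(c["mtx"]); v,u=np.mgrid[:d.shape[0],:d.shape[1]]
    P=np.stack([(u-K[0,2])/K[0,0]*d,(v-K[1,2])/K[1,1]*d,d],-1)
    return (P-np.array(c["t"]))@np.array(c["R"])
E
python3 - <<'E'
from h import *
s=robot.observe(); print(s)
for n in("scene","side"):
    c=cam(n); cv2.imwrite(f"pics/{n}0.png",c["image"]); np.savez(f"{n}0.npz",**c)
    print(n,c["R"],c["t"],c["mtx"])
E
```

```text
pics
{'time_s': 0.0, 'qpos': array([ 1.01989149,  0.47778849,  0.02234172,  1.5564514 , -0.0114996 ,
        1.10925627, -0.0830916 ]), 'dq': array([ 0.00047298, -0.00049132,  0.00045016,  0.00014803,  0.00081788,
       -0.00038698, -0.00117467]), 'tau': array([-8.39477943e-04, -5.96447468e+01,  1.60735600e+00, -2.81189042e+01,
        1.23822302e-02,  9.37973469e-03,  1.31543768e-06]), 'tool_pos': array([ 0.28895965, -0.60938282,  0.23033353]), 'eef_rot': array([[-9.03541185e-01, -8.78393864e-04,  4.28500357e-01],
       [-4.28501236e-01,  1.54277086e-03, -9.03539878e-01],
       [ 1.32586019e-04, -9.99998424e-01, -1.77034987e-03]]), 'contact_force': array([-0.27874019,  0.63860327, -0.14533691]), 'torque': array([ 0.00048562, -0.0222429 , -0.02348437]), 'finger_gap': 1.0040655877176219}
scene [[-0.20304709  0.97916106  0.00393544]
 [ 0.59361937  0.12629227 -0.79477438]
 [-0.77870914 -0.15904047 -0.60689225]] [ 0.07204032 -0.26029988  1.69416008] [[413.58519575   0.         258.45618985]
 [  0.         413.58519575 193.99120068]
 [  0.           0.           1.        ]]
side [[-0.99982453 -0.01538041 -0.01069319]
 [-0.0023817   0.67058208 -0.74183152]
 [ 0.01858034 -0.74167588 -0.67050105]] [0.58371485 0.02876879 1.1339151 ] [[464.90776726   0.         250.3755793 ]
 [  0.         464.90776726 200.88881077]
 [  0.           0.           1.        ]]
```

View pics/scene0.png

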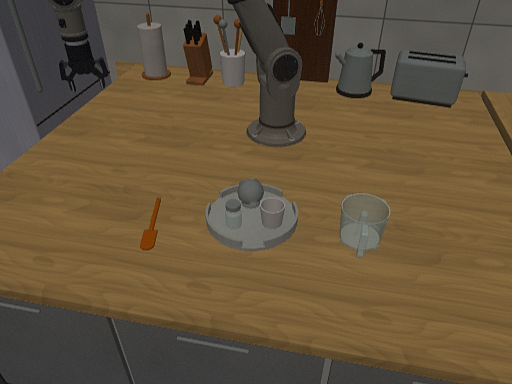

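View pics/side0.png

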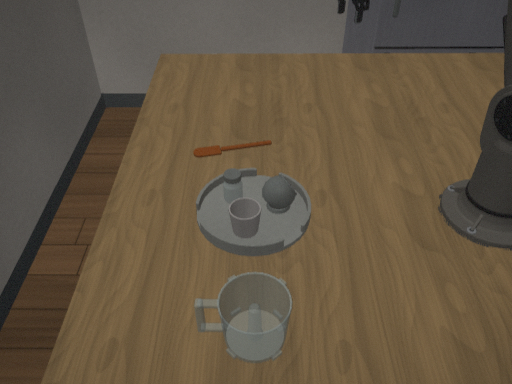

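The scene camera shows the platter at about (252,215), the pig at (251,193) on the robot's side, the jar at (233,213), the cup at (272,212), the bowl at (363,222) and the spatula at (152,225). The side view agrees, with the pig at (278,193).

```bash
cat >> h.py <<'E'
def topmap(c,ctr=None):
    P=pts(c); ok=c["depth"]>0
    return P,ok
E
python3 - <<'E'
from h import *
for n in("scene","side"):
    c=dict(np.load(f"{n}0.npz")); P,ok=topmap(c)
    img=c["image"]
    roi=ok&(P[...,0]>.3)&(P[...,0]<1.0)&(abs(P[...,1])<.5)&(P[...,2]>-.02)&(P[...,2]<.2)
    # counter height
    z=P[...,2][roi]; print(n,"counter median",np.median(z[abs(z)<.02]))
    h=P[...,2]
    # platter floor/rim: grey pixels 
    hsv=cv2.cvtColor(img,cv2.COLOR_BGR2HSV)
    g=roi&(hsv[...,1]<50)&(h>.02)
    k,lab,st,ce=cv2.connectedComponentsWithStats(g.astype(np.uint8))
    for i in range(1,k):
        if st[i,4]>100:
            Q=P[lab==i]; print(i,st[i],ce[i].round(),Q.min(0).round(3),Q.max(0).round(3))
    # heights slices
    for lo,hi in((.025,.035),(.045,.056),(.06,.09),(.09,.12)):
        m=g&(h>lo)&(h<hi)
        k,lab,st,ce=cv2.connectedComponentsWithStats(m.astype(np.uint8))
        for i in range(1,k):
            if st[i,4]>25:
                Q=P[lab==i]; print("  ",lo,hi,st[i,4],ce[i].round(),Q.mean(0).round(3),Q.min(0).round(3),Q.max(0).round(3))
    big=cv2.resize(img[160:260,190:320] if n=="scene" else img[140:270,170:330],None,fx=5 if n=='scene' else 4.5,fy=5 if n=='scene' else 4.5,interpolation=cv2.INTER_CUBIC)
    cv2.imwrite(f"pics/{n}0z.png",big)
E
```

```text
scene counter median 0.00016253956811232583
1 [ 205  179   93   72 4867] [251. 216.] [ 0.445 -0.107  0.02 ] [0.714 0.16  0.114]
2 [ 340  193   51   65 1434] [362. 226.] [0.506 0.277 0.02 ] [0.681 0.407 0.112]
   0.025 0.035 2322 [250. 221.] [0.604 0.026 0.03 ] [ 0.449 -0.106  0.025] [0.714 0.158 0.035]
   0.025 0.035 47 [350. 239.] [0.62  0.312 0.03 ] [0.595 0.287 0.025] [0.632 0.335 0.035]
   0.025 0.035 33 [373. 242.] [0.619 0.376 0.03 ] [0.6   0.359 0.025] [0.629 0.395 0.035]
   0.045 0.056 53 [229. 189.] [ 0.491 -0.067  0.05 ] [ 0.469 -0.09   0.045] [ 0.517 -0.042  0.054]
   0.045 0.056 54 [272. 188.] [0.458 0.064 0.05 ] [0.445 0.03  0.045] [0.472 0.095 0.055]
   0.045 0.056 201 [285. 227.] [0.63  0.132 0.051] [0.516 0.084 0.045] [0.699 0.16  0.056]
   0.045 0.056 205 [219. 228.] [ 0.674 -0.045  0.051] [ 0.575 -0.107  0.045] [0.714 0.026 0.056]
   0.045 0.056 45 [233. 223.] [ 0.644 -0.012  0.05 ] [ 0.627 -0.035  0.046] [0.651 0.006 0.056]
   0.045 0.056 51 [271. 222.] [0.62  0.092 0.05 ] [0.6   0.063 0.045] [0.628 0.119 0.056]
   0.045 0.056 61 [350. 233.] [0.62  0.311 0.051] [0.
[... 3270 characters left out ...]
54. 317.] [0.57  0.351 0.075] [0.56  0.341 0.06 ] [0.582 0.356 0.09 ]
   0.06 0.09 44 [198. 315.] [0.671 0.351 0.077] [0.664 0.349 0.061] [0.676 0.353 0.09 ]
   0.06 0.09 469 [254. 340.] [0.571 0.398 0.074] [0.516 0.371 0.06 ] [0.626 0.407 0.09 ]
   0.09 0.12 237 [232. 176.] [ 0.626 -0.009  0.106] [ 0.607 -0.033  0.091] [0.647 0.007 0.114]
   0.09 0.12 476 [278. 186.] [0.52  0.023 0.103] [ 0.483 -0.018  0.09 ] [0.551 0.047 0.116]
   0.09 0.12 261 [244. 209.] [0.594 0.09  0.096] [0.56  0.053 0.09 ] [0.628 0.127 0.101]
   0.09 0.12 1520 [248. 303.] [0.581 0.342 0.104] [0.506 0.277 0.09 ] [0.677 0.41  0.115]
   0.09 0.12 93 [254. 308.] [0.57  0.345 0.094] [0.56  0.336 0.09 ] [0.58  0.354 0.099]
```

Run:
```python
from h import *
# orthographic map from both views: (x 0.4-1.0, y -.4..0.4) 1mm -> px, color=height
for n in("scene","side"):
    c=dict(np.load(f"{n}0.npz")); img=c["image"]; K=c["mtx"];R=c["R"];t=c["t"]
    # rectify image onto plane z=0.052 (rim top)
    xs=np.arange(.45,.95,.001); ys=np.arange(-.25,.25,.001)
    Y,X=np.meshgrid(ys[::-1],xs[::-1]); 
    W=np.stack([X,Y,np.full_like(X,.052)],-1)@R.T+t
    m=(W/W[...,2:])@K.T
    o=cv2.remap(img,m[...,0].astype(np.float32),m[...,1].astype(np.float32),cv2.INTER_CUBIC)
    cv2.imwrite(f"pics/{n}rect.png",o)
```

```text
(no output)
```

View pics/scenerect.png

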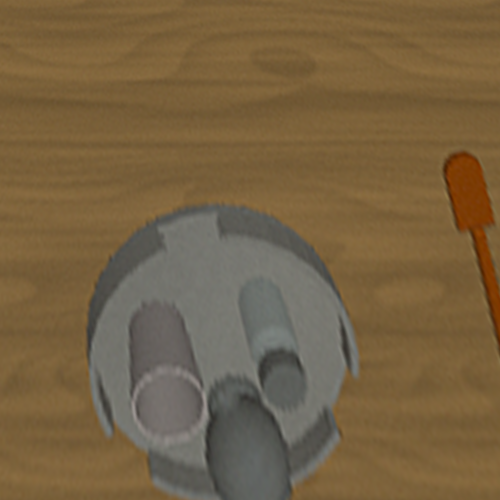

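View pics/siderect.png

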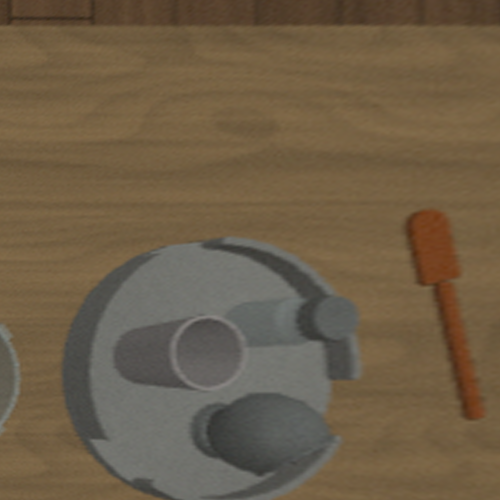

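```bash
cat >> h.py <<'E'
from scipy.optimize import least_squares
def measure(cs,C0=(.579,.027),verbose=True,fitc=True):
    Ps=[]
    for c in cs:
        P=pts(c); img=c["image"]; sat=cv2.cvtColor(img,cv2.COLOR_BGR2HSV)[...,1]
        m=(c["depth"]>0)&(sat<70)&(np.hypot(P[...,0]-C0[0],P[...,1]-C0[1])<.15)&(P[...,2]>.015)&(P[...,2]<.13)
        Ps.append(P[m])
    Q=np.vstack(Ps); C=np.array(C0)
    if fitc:
      m=(Q[:,2]>.047)&(Q[:,2]<.056)
      for _ in range(3):
        r=np.hypot(*(Q[:,:2]-C).T); k=m&(abs(r-.131)<.009)
        f=least_squares(lambda p:np.hypot(*(Q[k,:2]-p).T)-.131,C,loss='soft_l1',f_scale=.003); C=f.x
    d=Q[:,:2]-C; r=np.hypot(*d.T); a=np.degrees(np.arctan2(d[:,1],d[:,0]))%360
    # gaps : histogram
    rim=(abs(r-.131)<.007)&(Q[:,2]>.041)&(Q[:,2]<.06); flo=(abs(r-.131)<.007)&(abs(Q[:,2]-.03)<.006)
    b=np.arange(0,361,3); hr=np.histogram(a[rim],b)[0]; hf=np.histogram(a[flo],b)[0]
    # gap phase by score
    frac=hr-hf; mid=b[:-1]+1.5
    best=max((sum((-1 if min(abs(x-ph)%120,120-abs(x-ph)%120)<12.7 else 1)*np.clip(fv,-6,6) for x,fv in zip(mid,frac)),ph) for ph in np.arange(0,120,1.))
    # ball fit
    def ball(C,p0):
        p=np.array([*p0,.072])
        for _ in range(5):
            e=np.linalg.norm(Q-p,axis=1)-.040; k=(abs(e)<.006)&(Q[:,2]>.06)
            p=least_squares(lambda p:np.linalg.norm(Q[k]-p,axis=1)-.04,p,loss='soft_l1',f_scale=.002).x
        return p,k.sum(),np.abs(e[k]).mean()
    return C,best,hr,hf,ball,Q
E
python3 - <<'E'
from h import *
L=[dict(np.load(f"{n}0.npz")) for n in("scene","side")]
for cs in(L[:1],L[1:],L):
    C,best,hr,hf,ball,Q=measure(cs); p,n,e=ball(C,(.517,.012))
    print(C.round(4),best,"ball",p.round(4),n,e.round(4),"ang",np.degrees(np.arctan2(p[1]-C[1],p[0]-C[0]))%360,"r",np.hypot(*(p[:2]-C)))
print(hr);print(hf)
E
```

```text
[0.58   0.0255] (np.int64(428), np.float64(14.0)) ball [0.5168 0.008  0.0712] 481 0.0014 ang 195.45567666062547 r 0.06554567082659808
[0.577  0.0277] (np.int64(616), np.float64(14.0)) ball [0.5169 0.0075 0.0737] 810 0.0012 ang 198.58166633230408 r 0.06346896094596531
[0.5781 0.0269] (np.int64(682), np.float64(14.0)) ball [0.5167 0.0078 0.0728] 1292 0.0014 ang 197.26447795974147 r 0.06435621976209703
[ 6  0  0  0  0  0  0  0  3 25 28 24 29 26 27 25 28 28 29 26 30 24 29 26
 32 24 30 32 25 28 26 32 23 25 28 24 29 24 25 23  9  0  0  0  0  0  0  0
  4 25 17 20 20 15 20 19 13 13 17  9 10  8  9 10 10 10 10 11 12 12 13 20
 20 21 23 24 17 19 13 14  3  0  0  0  0  0  0  0  5 14 22 22 17 22 19  5
  5  5  3  7  6 13 18 24 21 21 22 22 21 26 22 23 20 23 24 23 20 22 21 31]
[19 16 21 16 21 16 16 11 14 10 12  8  8 15 15 10 10 17 12 11  9 16 15 14
 12 15 14  9 11  8 12 13  9 11 11 13 13  9 16 14  7 17 21 18 19 18 16 19
 16 19  5  9  8  4  6  6  4  7  5  5  3  3  6  5  4  8  1  6  5  7  4  9
  8  7  5  5  5  5  6  5  6  6  4  7 11 12 14 10 10  8  9 12  5 12  8  2
  1  0  0  0  2  1  8  7  6  6  7 10  9  8  7 10  8 13  8  9 11  8  9 15]
```

Measured so far:
- The axis is at about (0.578, 0.027), with gaps at 14°, 134° and 254°.
- The pig is at about 196°, at a radius of 64–65 mm, which matches the given 65 mm.

I'll push counter-clockwise by about 164° from the 254° gap with closed fingers. First I'll move above that gap.

servo_tool(
  increments="0.01 0.02 0 -0.03 0; 0.03 0.06 0 -0.08 0; 0.05 0.10 0 -0.14 0; 0.07 0.14 0 -0.2 0; 0.09 0.18 0 -0.26 0; 0.11 0.22 0 -0.32 0; 0.13 0.26 0 -0.38 0; 0.15 0.30 0 -0.44 0; 0.17 0.34 0 -0.5 0; 0.19 0.38 0 -0.56 0; 0.21 0.42 0 -0.61 0; 0.23 0.46 0 -0.66 0; 0.245 0.49 0 -0.70 0; 0.252 0.504 0 -0.72 0; 0.252 0.504 -0.03 -0.72 0; 0.252 0.504 -0.06 -0.72 0; 0.252 0.504 -0.09 -0.72 0; 0.252 0.504 -0.11 -0.72 0; 0.252 0.504 -0.12 -0.72 0; 0.252 0.504 -0.12 -0.72 0",
  squeeze=20,
)

```text
time_s: 2.1
tool_pos: [0.54, -0.1053, 0.1091]
eef_rot: [[-0.962, -0.003, -0.274], [0.274, 0.002, -0.962], [0.003, -1.0, -0.001]]
contact_force: [0.2, -0.1, 0.7]
finger_gap: -0.001
```

Run:
```python
from h import *
s=robot.observe(); print(s["time_s"],s["tool_pos"],s["eef_rot"][:,2],s["contact_force"],s["finger_gap"],s["qpos"].round(2))
d=s["tool_pos"][:2]-[.5785,.0266]; print(np.hypot(*d),np.degrees(np.arctan2(d[1],d[0]))%360)
w=cam("wrist"); cv2.imwrite("pics/w1.png",w["image"]); c=cam("scene"); cv2.imwrite("pics/s1.png",cv2.resize(c["image"][120:280,160:340],None,fx=4,fy=4,interpolation=2)[:600])
```

```text
2.1 [ 0.53995964 -0.10529076  0.10914717] [-0.2735396  -0.96186002 -0.00118116] [ 0.20517543 -0.12719365  0.71186185] -0.0008848354292539288 [ 0.17  0.43 -0.11  1.96  0.06  0.76 -1.82]
0.13740644410604347 253.71088333028865
```

View pics/w1.png

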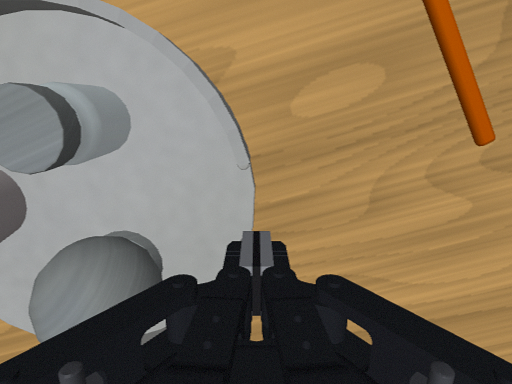

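View pics/s1.png

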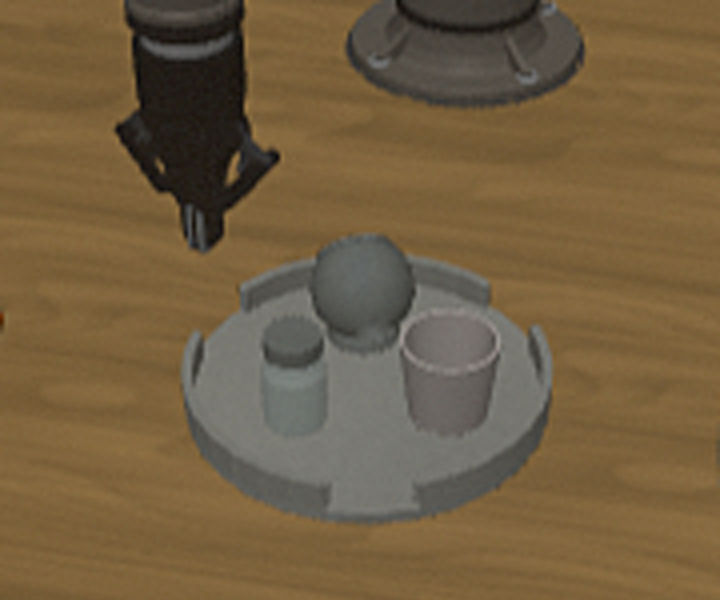

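The wrist view shows the closed tips at about (257,235). The rim's round end, the one to push on, is at about (243,165). I'll check that end's angle by casting a ray.

Run:
```python
from h import *
s=robot.observe(); w=cam("wrist"); T=np.array(w["T_tool_cam"]); K=np.array(w["mtx"])
R=s["eef_rot"]@T[:3,:3]; o=s["eef_rot"]@T[:3,3]+s["tool_pos"]
for u,v,z in((243,165,.052),(243,165,.03),(250,175,.03)):
    d=R@np.linalg.inv(K)@[u,v,1]; X=o+d*(z-o[2])/d[2]; e=X[:2]-[.5785,.0266]
    print(u,v,X.round(4),np.hypot(*e).round(4),np.degrees(np.arctan2(e[1],e[0]))%360, w["depth"][v,u])
```

```text
243 165 [ 0.5731 -0.1057  0.052 ] 0.1324 267.65395757407896 0.20470524
243 165 [ 0.5691 -0.1036  0.03  ] 0.1305 265.8790108911985 0.20470524
250 175 [ 0.5605 -0.1064  0.03  ] 0.1342 262.3036879136799 0.22951925
```

The end is at about 267°, which agrees with 254 + 12.7. Lowering into the gap.

servo_tool(
  increments="0 0 -0.015 0 0; 0 0 -0.03 0 0; 0 0 -0.045 0 0; 0 0 -0.058 0 0; 0 0 -0.066 0 0; 0 0 -0.070 0 0; 0 0 -0.070 0 0",
)

```text
time_s: 2.95
tool_pos: [0.5418, -0.1055, 0.0414]
eef_rot: [[-0.962, 0.002, -0.274], [0.274, 0.001, -0.962], [-0.001, -1.0, -0.002]]
contact_force: [-0.2, -0.5, 0.9]
finger_gap: -0.003
```

```bash
cat > arc.py <<'E'
import sys
from h import *
# print arc offsets: from current pose, platter axis C, tip radius, angle list
def arc(to,n,C=(.5785,.0266),r=.137,step=None,z=.038):
    s=robot.observe(); p=s["tool_pos"]; d=p[:2]-C; a0=np.degrees(np.arctan2(d[1],d[0]))
    zax=s["eef_rot"][:,2]; y0=np.degrees(np.arctan2(zax[1],zax[0]))
    print("t",s["time_s"],"tip ang",a0.round(1),"r",np.hypot(*d).round(4),"z",p[2].round(4),"yaw",y0.round(1),"F",s["contact_force"].round(1))
    to=a0+(to-a0+180)%360-180
    for i in range(1,n+1):
        f=i/n; 
        a=a0+(to-a0)*f
        dx,dy=C[0]+r*np.cos(np.radians(a))-p[0],C[1]+r*np.sin(np.radians(a))-p[1]
        dw=np.radians((a-y0+180)%360-180)
        print(f"{dx:.3f} {dy:.3f} {z-p[2]:.3f} {dw:.3f} 0",end="; ")
    print()
if __name__=="__main__": arc(float(sys.argv[1]),int(sys.argv[2]),z=float(sys.argv[3]) if len(sys.argv)>3 else .038)
E
python3 arc.py 290 20
```

```text
t 2.95 tip ang -105.5 r 0.1371 z 0.0414 yaw -105.9 F [-0.2 -0.5  0.9]
0.004 -0.001 -0.003 0.037 0; 0.008 -0.002 -0.003 0.068 0; 0.012 -0.003 -0.003 0.099 0; 0.017 -0.003 -0.003 0.130 0; 0.021 -0.004 -0.003 0.161 0; 0.025 -0.004 -0.003 0.192 0; 0.029 -0.005 -0.003 0.223 0; 0.034 -0.005 -0.003 0.254 0; 0.038 -0.005 -0.003 0.285 0; 0.042 -0.005 -0.003 0.316 0; 0.046 -0.005 -0.003 0.347 0; 0.051 -0.004 -0.003 0.378 0; 0.055 -0.004 -0.003 0.409 0; 0.059 -0.003 -0.003 0.440 0; 0.063 -0.002 -0.003 0.471 0; 0.067 -0.001 -0.003 0.502 0; 0.071 -0.000 -0.003 0.533 0; 0.075 0.001 -0.003 0.564 0; 0.080 0.002 -0.003 0.595 0; 0.084 0.003 -0.003 0.626 0;
```

servo_tool(
  increments="0.002 -0.001 -0.002 0.02 0; 0.006 -0.001 -0.002 0.05 0; 0.010 -0.002 -0.002 0.083 0; 0.014 -0.003 -0.002 0.114 0; 0.018 -0.003 -0.002 0.14 0; 0.022 -0.004 -0.002 0.17 0; 0.025 -0.004 -0.002 0.192 0; 0.029 -0.005 -0.002 0.223 0; 0.034 -0.005 -0.002 0.254 0; 0.038 -0.005 -0.002 0.285 0; 0.042 -0.005 -0.002 0.316 0; 0.046 -0.005 -0.002 0.347 0; 0.051 -0.004 -0.002 0.378 0; 0.055 -0.004 -0.002 0.409 0; 0.059 -0.003 -0.002 0.440 0; 0.063 -0.002 -0.002 0.471 0; 0.067 -0.001 -0.002 0.502 0; 0.071 0 -0.002 0.533 0; 0.075 0.001 -0.002 0.564 0; 0.080 0.002 -0.002 0.595 0",
)

```text
time_s: 4.95
tool_pos: [0.622, -0.1032, 0.0394]
eef_rot: [[-0.949, 0.0, 0.315], [-0.315, 0.003, -0.949], [-0.001, -1.0, -0.002]]
contact_force: [-1.5, 0.5, -0.2]
finger_gap: 0.005
```

```bash
python3 arc.py 326 20 .040
python3 - <<'E'
from h import *
c=cam("scene"); cv2.imwrite("pics/s2.png",cv2.resize(c["image"][120:280,160:340],None,fx=4,fy=4,interpolation=2)[:600])
E
```

```text
t 4.95 tip ang -71.5 r 0.1369 z 0.0394 yaw -71.6 F [-1.5  0.5 -0.2]
0.004 0.001 0.001 0.035 0; 0.008 0.003 0.001 0.068 0; 0.013 0.005 0.001 0.101 0; 0.017 0.007 0.001 0.134 0; 0.021 0.009 0.001 0.166 0; 0.025 0.011 0.001 0.199 0; 0.028 0.013 0.001 0.232 0; 0.032 0.016 0.001 0.264 0; 0.036 0.018 0.001 0.297 0; 0.039 0.021 0.001 0.330 0; 0.043 0.024 0.001 0.363 0; 0.046 0.026 0.001 0.395 0; 0.050 0.029 0.001 0.428 0; 0.053 0.033 0.001 0.461 0; 0.056 0.036 0.001 0.493 0; 0.059 0.039 0.001 0.526 0; 0.062 0.042 0.001 0.559 0; 0.065 0.046 0.001 0.592 0; 0.068 0.050 0.001 0.624 0; 0.070 0.053 0.001 0.657 0;
```

View pics/s2.png

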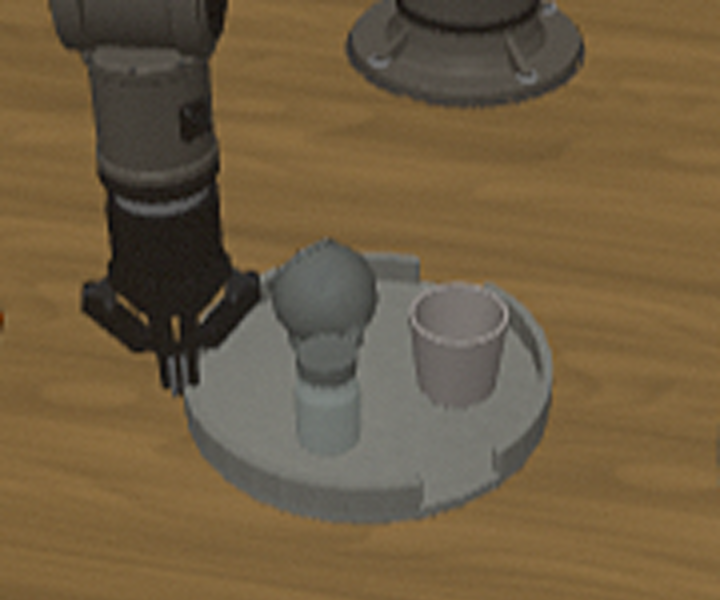

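The fingers are in the gap and turning the platter with about 1.5 N, with everything on it standing. I'll keep going.

servo_tool(
  increments="0.004 0.001 0 0.035 0; 0.008 0.003 0 0.068 0; 0.013 0.005 0 0.101 0; 0.017 0.007 0 0.134 0; 0.021 0.009 0 0.166 0; 0.025 0.011 0 0.199 0; 0.028 0.013 0 0.232 0; 0.032 0.016 0 0.264 0; 0.036 0.018 0 0.297 0; 0.039 0.021 0 0.330 0; 0.043 0.024 0 0.363 0; 0.046 0.026 0 0.395 0; 0.050 0.029 0 0.428 0; 0.053 0.033 0 0.461 0; 0.056 0.036 0 0.493 0; 0.059 0.039 0 0.526 0; 0.062 0.042 0 0.559 0; 0.065 0.046 0 0.592 0; 0.068 0.050 0 0.624 0; 0.070 0.053 0 0.657 0",
)

```text
time_s: 7.0
tool_pos: [0.6934, -0.0491, 0.0395]
eef_rot: [[-0.555, -0.0, 0.832], [-0.832, 0.004, -0.555], [-0.003, -1.0, -0.002]]
contact_force: [-0.8, 0.3, -0.1]
finger_gap: 0.001
```

```bash
python3 arc.py 3 20 .040
```

```text
t 7.0 tip ang -33.4 r 0.1376 z 0.0395 yaw -33.7 F [-0.8  0.3 -0.1]
0.002 0.004 0.001 0.038 0; 0.004 0.008 0.001 0.070 0; 0.006 0.012 0.001 0.101 0; 0.008 0.015 0.001 0.133 0; 0.010 0.019 0.001 0.165 0; 0.012 0.023 0.001 0.197 0; 0.013 0.027 0.001 0.228 0; 0.015 0.031 0.001 0.260 0; 0.016 0.036 0.001 0.292 0; 0.017 0.040 0.001 0.323 0; 0.018 0.044 0.001 0.355 0; 0.019 0.048 0.001 0.387 0; 0.020 0.053 0.001 0.419 0; 0.021 0.057 0.001 0.450 0; 0.021 0.061 0.001 0.482 0; 0.022 0.065 0.001 0.514 0; 0.022 0.070 0.001 0.546 0; 0.022 0.074 0.001 0.577 0; 0.022 0.079 0.001 0.609 0; 0.022 0.083 0.001 0.641 0;
```

servo_tool(
  increments="0.002 0.004 0 0.038 0; 0.004 0.008 0 0.070 0; 0.006 0.012 0 0.101 0; 0.008 0.015 0 0.133 0; 0.010 0.019 0 0.165 0; 0.012 0.023 0 0.197 0; 0.013 0.027 0 0.228 0; 0.015 0.031 0 0.260 0; 0.016 0.036 0 0.292 0; 0.017 0.040 0 0.323 0; 0.018 0.044 0 0.355 0; 0.019 0.048 0 0.387 0; 0.020 0.053 0 0.419 0; 0.021 0.057 0 0.450 0; 0.021 0.061 0 0.482 0; 0.022 0.065 0 0.514 0; 0.022 0.070 0 0.546 0; 0.022 0.074 0 0.577 0; 0.022 0.079 0 0.609 0; 0.022 0.083 0 0.641 0",
)

```text
time_s: 9.0
tool_pos: [0.7153, 0.0345, 0.0395]
eef_rot: [[0.055, -0.002, 0.998], [-0.998, 0.003, 0.055], [-0.003, -1.0, -0.002]]
contact_force: [-0.6, -0.3, 0.2]
finger_gap: 0.001
```

```bash
python3 arc.py 40 20 .040;python3 - <<'E'
from h import *
for n in("scene","side"):
    c=cam(n); np.savez(f"{n}3.npz",**c)
    cv2.imwrite(f"pics/{n}3.png",cv2.resize(c["image"][110:290,150:350],None,fx=3,fy=3,interpolation=2)[:600])
E
```

```text
t 9.0 tip ang 3.3 r 0.137 z 0.0395 yaw 3.2 F [-0.6 -0.3  0.2]
-0.000 0.004 0.000 0.034 0; -0.001 0.009 0.000 0.066 0; -0.001 0.013 0.000 0.098 0; -0.002 0.017 0.000 0.130 0; -0.003 0.022 0.000 0.162 0; -0.004 0.026 0.000 0.194 0; -0.005 0.030 0.000 0.226 0; -0.007 0.034 0.000 0.258 0; -0.008 0.039 0.000 0.290 0; -0.009 0.043 0.000 0.322 0; -0.011 0.047 0.000 0.355 0; -0.013 0.051 0.000 0.387 0; -0.015 0.055 0.000 0.419 0; -0.017 0.059 0.000 0.451 0; -0.019 0.062 0.000 0.483 0; -0.021 0.066 0.000 0.515 0; -0.024 0.070 0.000 0.547 0; -0.026 0.073 0.000 0.579 0; -0.029 0.077 0.000 0.611 0; -0.032 0.080 0.000 0.643 0;
```

View pics/side3.png

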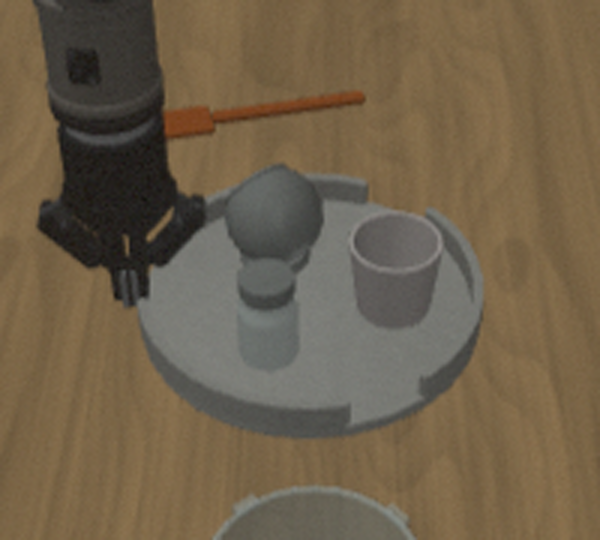

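The side view shows the fingers still in the gap, with the pig about 60° behind them and all items upright. Continuing to 40°.

servo_tool(
  increments="0 0.004 0 0.034 0; -0.001 0.009 0 0.066 0; -0.001 0.013 0 0.098 0; -0.002 0.017 0 0.130 0; -0.003 0.022 0 0.162 0; -0.004 0.026 0 0.194 0; -0.005 0.030 0 0.226 0; -0.007 0.034 0 0.258 0; -0.008 0.039 0 0.290 0; -0.009 0.043 0 0.322 0; -0.011 0.047 0 0.355 0; -0.013 0.051 0 0.387 0; -0.015 0.055 0 0.419 0; -0.017 0.059 0 0.451 0; -0.019 0.062 0 0.483 0; -0.021 0.066 0 0.515 0; -0.024 0.070 0 0.547 0; -0.026 0.073 0 0.579 0; -0.029 0.077 0 0.608 0; -0.031 0.079 0 0.63 0",
)

```text
time_s: 11.1
tool_pos: [0.6837, 0.115, 0.0395]
eef_rot: [[0.635, -0.005, 0.773], [-0.773, 0.002, 0.635], [-0.005, -1.0, -0.002]]
contact_force: [0.1, 0.3, 0.4]
finger_gap: -0.0
```

```bash
python3 arc.py 61 15 .040;python3 - <<'E'
from h import *
cs=[]
for n in("scene","side"):
    c=cam(n); np.savez(f"{n}4.npz",**c); cs.append(c)
    cv2.imwrite(f"pics/{n}4.png",cv2.resize(c["image"][110:290,150:350],None,fx=3,fy=3,interpolation=2)[:600])
C=np.array([.5785,.0266]);a=np.radians(-27); g=C+.065*np.array([np.cos(a),np.sin(a)])
for k in(cs[:1],cs[1:],cs):
    _,best,hr,hf,ball,Q=measure(k,C,fitc=False); p,n,e=ball(C,g); d=p[:2]-C
    print(best,p.round(4),n,e.round(4),np.degrees(np.arctan2(d[1],d[0])).round(1),np.hypot(*d).round(4))
E
```

```text
t 11.1 tip ang 40.1 r 0.1374 z 0.0395 yaw 39.4 F [0.1 0.3 0.4]
-0.003 0.002 0.001 0.036 0; -0.005 0.005 0.001 0.060 0; -0.007 0.007 0.001 0.085 0; -0.009 0.010 0.001 0.109 0; -0.012 0.012 0.001 0.133 0; -0.014 0.014 0.001 0.158 0; -0.017 0.016 0.001 0.182 0; -0.019 0.018 0.001 0.207 0; -0.022 0.020 0.001 0.231 0; -0.025 0.022 0.001 0.255 0; -0.027 0.024 0.001 0.280 0; -0.030 0.026 0.001 0.304 0; -0.033 0.028 0.001 0.328 0; -0.036 0.030 0.001 0.353 0; -0.039 0.031 0.001 0.377 0; 
(np.int64(325), np.float64(32.0)) [ 0.6335 -0.0038  0.0718] 378 0.0013 -28.9 0.0629
(np.int64(428), np.float64(30.0)) [ 0.6331 -0.0032  0.0737] 642 0.0012 -28.6 0.0622
(np.int64(619), np.float64(30.0)) [ 0.6329 -0.0033  0.0731] 1022 0.0014 -28.8 0.0621
```

View pics/scene4.png

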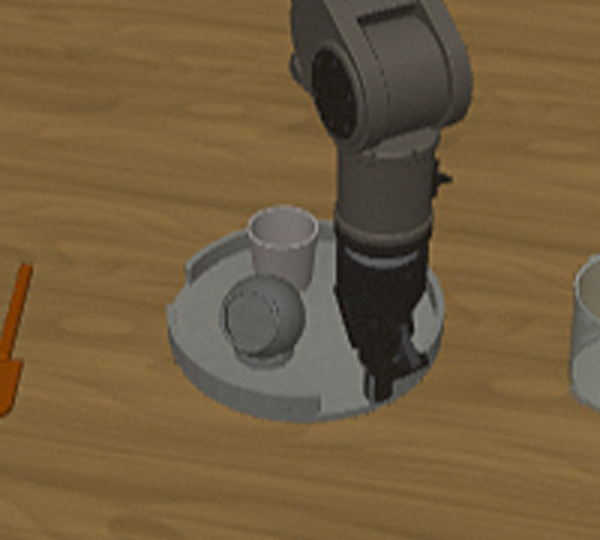

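The pig is now at about −28.8° from +x and nothing has tipped. Next is a push to just short of the goal, slowing at the end, and then I'll measure again.

servo_tool(
  increments="-0.003 0.002 0 0.036 0; -0.005 0.005 0 0.060 0; -0.007 0.007 0 0.085 0; -0.009 0.010 0 0.109 0; -0.012 0.012 0 0.133 0; -0.014 0.014 0 0.158 0; -0.017 0.016 0 0.182 0; -0.019 0.018 0 0.207 0; -0.022 0.020 0 0.231 0; -0.025 0.022 0 0.255 0; -0.027 0.024 0 0.280 0; -0.030 0.026 0 0.304 0; -0.033 0.028 0 0.328 0; -0.035 0.029 0 0.345 0; -0.037 0.030 0 0.360 0; -0.038 0.031 0 0.37 0; -0.039 0.031 0 0.377 0; -0.039 0.031 0 0.377 0",
)

```text
time_s: 13.0
tool_pos: [0.6443, 0.1461, 0.0394]
eef_rot: [[0.874, -0.006, 0.485], [-0.485, 0.0, 0.874], [-0.005, -1.0, -0.003]]
contact_force: [0.6, 0.9, -0.1]
finger_gap: 0.002
```

```bash
cat > chk.py <<'E'
from h import *
import sys
tag,ang=sys.argv[1],float(sys.argv[2])
cs=[]
for n in("scene","side"):
    c=cam(n); np.savez(f"{n}{tag}.npz",**c); cs.append(c)
    cv2.imwrite(f"pics/{n}{tag}.png",cv2.resize(c["image"][110:290,150:350],None,fx=3,fy=3,interpolation=2)[:600])
a=np.radians(ang)
for k in(cs[:1],cs[1:],cs):
    for fc in (0,1):
        C,best,hr,hf,ball,Q=measure(k,(.5785,.0266),fitc=fc); g=C+.065*np.array([np.cos(a),np.sin(a)]); p,n,e=ball(C,g); d=p[:2]-C
        print(C.round(4),best[1],p.round(4),n,e.round(4),np.degrees(np.arctan2(d[1],d[0])).round(1),np.hypot(*d).round(4))
E
python3 chk.py 5 -7; python3 arc.py 69 6 .040
```

```text
[0.5785 0.0266] 53.0 [0.6399 0.0188 0.0718] 332 0.0011 -7.3 0.0619
[0.5798 0.0258] 53.0 [0.6399 0.0188 0.0718] 332 0.0011 -6.7 0.0606
[0.5785 0.0266] 53.0 [0.6399 0.0195 0.0745] 124 0.0008 -6.5 0.0618
[0.5772 0.0277] 53.0 [0.6399 0.0195 0.0745] 124 0.0008 -7.4 0.0633
[0.5785 0.0266] 53.0 [0.6392 0.0188 0.0722] 456 0.0012 -7.3 0.0612
[0.5782 0.0273] 53.0 [0.6392 0.0188 0.0722] 456 0.0012 -7.9 0.0616
t 13.1 tip ang 61.1 r 0.1363 z 0.0394 yaw 60.9 F [0.3 0.3 0.2]
-0.002 0.002 0.001 0.026 0; -0.005 0.004 0.001 0.049 0; -0.008 0.005 0.001 0.072 0; -0.011 0.006 0.001 0.095 0; -0.014 0.007 0.001 0.118 0; -0.017 0.009 0.001 0.141 0;
```

servo_tool(
  increments="-0.002 0.001 0 0.02 0; -0.004 0.002 0 0.04 0; -0.006 0.004 0 0.06 0; -0.008 0.005 0 0.075 0; -0.010 0.006 0 0.09 0; -0.012 0.006 0 0.105 0; -0.013 0.007 0 0.115 0; -0.014 0.007 0 0.12 0; -0.014 0.007 0 0.12 0; -0.014 0.007 0 0.12 0",
)

```text
time_s: 14.1
tool_pos: [0.6303, 0.153, 0.0394]
eef_rot: [[0.926, -0.006, 0.378], [-0.378, -0.001, 0.926], [-0.005, -1.0, -0.003]]
contact_force: [0.3, 0.7, -0.3]
finger_gap: -0.001
```

```bash
python3 chk.py 6 0; python3 arc.py 69 1 .040
```

```text
[0.5785 0.0266] 59.0 [0.6406 0.026  0.0721] 332 0.0012 -0.5 0.0621
[0.5795 0.0255] 59.0 [0.6406 0.026  0.0721] 332 0.0012 0.5 0.0611
[0.5785 0.0266] 59.0 [0.6397 0.0264 0.0721] 1 0.0 -0.2 0.0612
[0.577  0.0277] 59.0 [0.6396 0.0275 0.0721] 1 0.0 -0.2 0.0625
[0.5785 0.0266] 59.0 [0.6405 0.026  0.0721] 333 0.0012 -0.5 0.062
[0.5779 0.0273] 59.0 [0.6405 0.026  0.0721] 333 0.0012 -1.1 0.0627
t 14.2 tip ang 67.7 r 0.1365 z 0.0393 yaw 67.8 F [ 0.7  0.2 -1. ]
-0.003 0.002 0.001 0.021 0;
```

View pics/scene6.png

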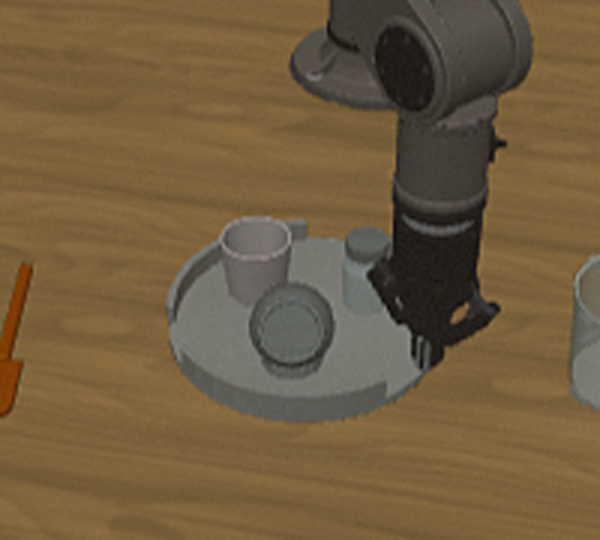

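The pig now sits at 0° ±1° in both cameras (the side view is mostly hidden by the arm). Next I'll back off the rim end and lift straight up.

servo_tool(
  increments="0.002 0.001 0 0 0; 0.004 0.002 0 0 0; 0.005 0.002 0 0 0; 0.005 0.002 0.01 0 0; 0.005 0.002 0.025 0 0; 0.005 0.002 0.05 0 0; 0.005 0.002 0.08 0 0; 0.005 0.002 0.11 0 0; 0.005 0.002 0.14 0 0; 0.005 0.002 0.155 0 0; 0.005 0.002 0.16 0 0; 0.005 0.002 0.16 0 0",
)

```text
time_s: 15.4
tool_pos: [0.6353, 0.1547, 0.1996]
eef_rot: [[0.926, -0.006, 0.378], [-0.378, -0.001, 0.926], [-0.005, -1.0, -0.003]]
contact_force: [0.1, -0.6, -0.2]
finger_gap: 0.001
```

```bash
python3 chk.py 7 0; python3 arc.py 69 1 .040
```

```text
[0.5785 0.0266] 59.0 [0.6403 0.0262 0.0718] 331 0.0011 -0.4 0.0618
[0.5798 0.0252] 59.0 [0.6403 0.0262 0.0718] 331 0.0011 1.0 0.0606
[0.5785 0.0266] 59.0 [0.6391 0.0257 0.0735] 683 0.0014 -0.8 0.0606
[0.577  0.0276] 59.0 [0.6391 0.0257 0.0735] 683 0.0014 -1.8 0.0621
[0.5785 0.0266] 59.0 [0.6392 0.026  0.0727] 1012 0.0014 -0.6 0.0607
[0.5781 0.0268] 59.0 [0.6392 0.026  0.0727] 1012 0.0014 -0.8 0.0612
t 15.5 tip ang 66.3 r 0.1395 z 0.1979 yaw 67.8 F [0.6 0.2 0.6]
-0.007 0.000 -0.158 0.021 0;
```

View pics/side7.png

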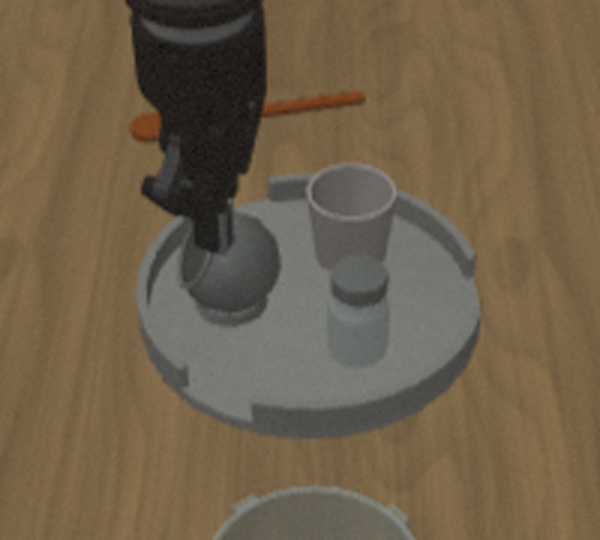

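The pig is at rest within about 1° of straight away, and everything is standing. Moving over it and down to about 3 cm above its top.

servo_tool(
  increments="0 -0.01 0 0 0; 0.001 -0.03 0 0 0; 0.002 -0.05 0 0 0; 0.003 -0.07 0 0 0; 0.004 -0.09 0 0 0; 0.005 -0.11 0 0 0; 0.005 -0.123 0 0 0; 0.005 -0.128 0 0 0; 0.005 -0.128 -0.01 0 0; 0.005 -0.128 -0.02 0 0; 0.005 -0.128 -0.03 0 0; 0.005 -0.128 -0.04 0 0; 0.005 -0.128 -0.047 0 0; 0.005 -0.128 -0.052 0 0; 0.005 -0.128 -0.055 0 0; 0.005 -0.128 -0.055 0 0; 0.005 -0.128 -0.055 0 0",
)

```text
time_s: 17.2
tool_pos: [0.6398, 0.0264, 0.1432]
eef_rot: [[0.926, -0.008, 0.378], [-0.378, -0.002, 0.926], [-0.006, -1.0, -0.005]]
contact_force: [-0.7, -1.1, -0.5]
finger_gap: 0.002
```

```bash
python3 chk.py 8 0; python3 -c "
from h import *
s=robot.observe();print(s['time_s'],s['tool_pos'],s['contact_force'])"
```

```text
[0.5785 0.0266] 59.0 [0.6401 0.026  0.0718] 334 0.0011 -0.6 0.0616
[0.58   0.0252] 59.0 [0.6401 0.026  0.0718] 334 0.0011 0.7 0.0601
[0.5785 0.0266] 60.0 [0.6389 0.026  0.0735] 855 0.0015 -0.6 0.0604
[0.5769 0.0275] 59.0 [0.6389 0.026  0.0735] 855 0.0015 -1.4 0.062
[0.5785 0.0266] 59.0 [0.6391 0.0261 0.0729] 1189 0.0015 -0.5 0.0606
[0.578  0.0268] 59.0 [0.6391 0.0261 0.0729] 1189 0.0015 -0.6 0.0611
17.3 [0.63986929 0.02634767 0.14334975] [-0.16229131 -0.24523543  0.47046036]
```

View pics/side8.png

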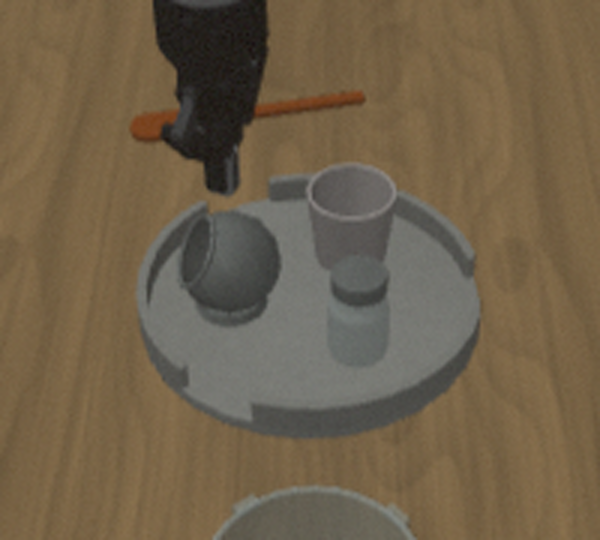

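View pics/scene8.png

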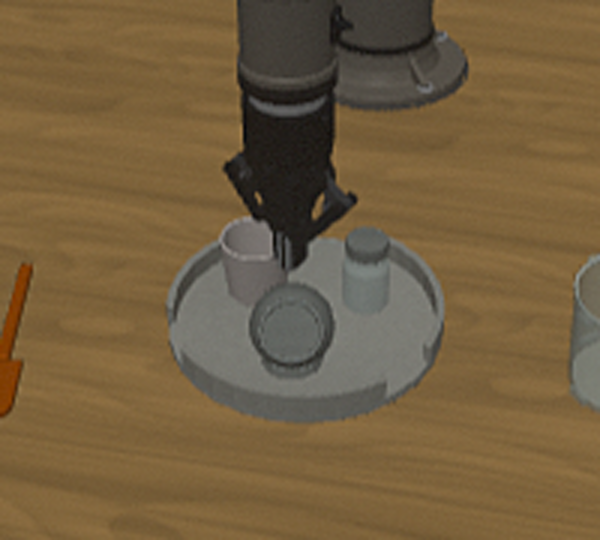

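Both views show the tips centred about 3 cm over the pig, near side (222,190) and scene (290,265), with nothing touched. Holding for 4 s.

servo_tool(
  increments="0.002 0 0 0 0; 0.002 0 0 0 0; 0.002 0 0 0 0; 0.002 0 0 0 0; 0.002 0 0 0 0; 0.002 0 0 0 0; 0.002 0 0 0 0; 0.002 0 0 0 0; 0.002 0 0 0 0; 0.002 0 0 0 0; 0.002 0 0 0 0; 0.002 0 0 0 0; 0.002 0 0 0 0; 0.002 0 0 0 0; 0.002 0 0 0 0; 0.002 0 0 0 0; 0.002 0 0 0 0; 0.002 0 0 0 0; 0.002 0 0 0 0; 0.002 0 0 0 0",
)

```text
time_s: 19.3
tool_pos: [0.6419, 0.0263, 0.1433]
eef_rot: [[0.926, -0.007, 0.378], [-0.378, -0.002, 0.926], [-0.006, -1.0, -0.005]]
contact_force: [0.0, -0.4, 0.2]
finger_gap: 0.002
```

servo_tool(
  increments="0 0 0 0 0; 0 0 0 0 0; 0 0 0 0 0; 0 0 0 0 0; 0 0 0 0 0; 0 0 0 0 0; 0 0 0 0 0; 0 0 0 0 0; 0 0 0 0 0; 0 0 0 0 0; 0 0 0 0 0; 0 0 0 0 0; 0 0 0 0 0; 0 0 0 0 0; 0 0 0 0 0; 0 0 0 0 0; 0 0 0 0 0; 0 0 0 0 0; 0 0 0 0 0; 0 0 0 0 0",
)

```text
time_s: 21.3
tool_pos: [0.6419, 0.0263, 0.1434]
eef_rot: [[0.926, -0.007, 0.378], [-0.378, -0.002, 0.926], [-0.006, -1.0, -0.005]]
contact_force: [-0.4, 0.2, 0.4]
finger_gap: 0.003
```

```bash
python3 chk.py 9 0 | tail -2; python3 -c "
from h import *
s=robot.observe();print(s['time_s'],s['tool_pos'],s['contact_force'])
a=np.load('scene0.npz')['image'].astype(int);b=np.load('scene9.npz')['image'].astype(int)
for n,(u0,u1) in dict(spat=(130,175),bowl=(325,400)).items(): print(n,abs(a-b)[185:265,u0:u1].mean(), (abs(a-b)[185:265,u0:u1].max(-1)>40).sum())
print(order.finish_job())"
```

```text
[0.5785 0.0266] 59.0 [0.6391 0.0262 0.073 ] 1187 0.0015 -0.4 0.0606
[0.5779 0.0269] 59.0 [0.6391 0.0262 0.073 ] 1187 0.0015 -0.7 0.0613
21.4 [0.64188071 0.02633738 0.14334749] [-0.9153583   0.28770891 -0.90511836]
spat 3.5237962962962963 0
bowl 3.679611111111111 0
the job is handed in; nothing more can be done
None
```

The salt pig now stands at the cook's side, and the job is handed in with the arm still pointing at it. I turned the platter about 164° counter-clockwise with the closed fingertips against one end of the rim. The wrist force read about 1.5 N or less after each push.

Last checks:
- **Position:** the pig is 0.4–0.7° off straight away from the robot with both cameras combined. Single-camera readings taken just before the hold ran from −1.4° to +0.7°. The platter is at rest.
- **Pointing:** the fingertips held about 31 mm above the pig's top for about 4 s before I handed in at 21.4 s.
- **Other things:** the jar and cup were upright, and nothing on the turntable was touched. The areas around the bowl and spatula look the same as in the first picture.
- **Disagreement:** the pig's centre measured 61–62 mm from the axis, against about 65 mm stated. The measurement puts the fingertips about 3 mm off the pig's centre, on the cook's side.

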